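# Press a worn bearing out of a fan frame on a hand-cranked spindle press

## Task

The fume extractor's fan frame is screwed to the sliding carrier of the small spindle press, with a worn bearing still in its hub. Push the carrier fully home against the stop under the rod, then take the crank by its loose grip sleeve and wind it clockwise until the rod has driven the bearing out of the hub into the pan below. Keep hold of the sleeve and wind the crank back until the rod is up clear of the fan, never letting the spring spin it back, then let go and leave the carrier home and the other things on the bench where they are.

Things in the scene. Friction and masses are not known exactly. Their poses are not given: they have to be found in the camera images.
- press: Two-post spindle press, fixed. Steel table 220 mm in x, y from -85 to +190, top 67 mm above the bench, on feet. Grey crosshead 220 x 44 mm (along x, heights 128 to 156) on round 20 mm posts at x = +-95; 60 mm spring drum and crank on top. Origin: on the rod's upright axis, at bench height; z up; the carrier draws out towards +y
- rod_axis (a point): Point on the rod's axis at the press table's top (67 mm high), over a 40 mm hole; a 140 mm square, 14 mm high catch pan stands on the bench below it. Guide rails 12 mm wide and 16 mm high run along the press's y, inner faces at x = +-66.5 mm; an end stop of the same height has its face at y = -70.5
- carrier: Loose aluminium plate 131 x 210 x 8 mm, about 0.65 kg, on the press table between the rails (1 mm play a side); slides along y with 3 to 6 N. A black 120 mm fan frame without rotor is screwed on it. Origin: on the bore's axis at the plate's underside; axes as the press's. Plate from y = -70 to +140. Fully home: -y edge on the stop, origin within 1 mm of the rod's axis. Starts 75 to 110 mm out
- lip (a point): Middle of the outer (+y) face of the carrier's upright push lip (80 mm wide, 5 mm thick, top 33 mm above the carrier's underside, like the fan's top and hub rim); this point is 140 mm in y from the carrier's origin and 22 mm above it. Pushing direction: -y
- bearing: Steel ball bearing, 22 mm across, 7 mm thick, 14 g, in the 23 mm bore of the fan's hub (37 mm outside, on four struts), its top face 4 mm below the hub rim, kept by three sprung snap tabs. It gives way under some 17 N; the rod must drive it some 10 mm down, then it drops through carrier and table into the pan. Origin: centre of its underside
- rod_tip (a point): Centre of the lower end of the steel ejector rod, 15 mm thick, which moves straight up and down on the press's axis: 112 mm above the bench when fully up (12 mm above the hub rim), 20 mm lower for each full crank turn
- crank (a joint): rad; 0 with the rod fully up (arm along the press's +x), growing clockwise seen from above, which lowers the rod 20 mm a turn; stop at 10.4 (1.65 turns). Rod meets the bearing at about 5; bearing gone by about 8.6. A spiral spring turns it back (0.012 N m per rad against 0.035 N m of friction): let go below about 3 it stays, beyond it spins back by itself. Starts 0 to 1.6
- sleeve: Upright black plastic grip sleeve at the end of the crank arm, 22 mm across, 60 mm long, spinning freely on its pin, 63 mm from the press's axis. Origin: on its axis at its lower end, 180 mm above the bench, and it stays at that height; its pin's head ends at 244 mm. The rod's threaded upper end (17 mm thick) stands up in the crank's middle to at most 225 mm
- sleeve_mid (a point): Middle of the grip sleeve, on its axis, 210 mm above the bench
- impeller: Bystander: the fan's black seven-bladed rotor, 106 mm across, 24 mm high, lying near the press. Origin: centre of its underside
- tape_roll: Bystander: roll of amber tape, 94 mm across, 76 mm inside, 18 mm high, lying flat. Origin: centre of its underside
- driver: Bystander: screwdriver with grey handle, 170 mm long, lying on the bench on the robot's side of the press. Origin: about its middle

How it is judged:
By the outcome, as a careful person would: the job done as asked, in the order asked, and still so for the second after the job is handed in, with the robot touching nothing.
It also fails if it takes over 69 s, if anything falls off the work surface, if the arm or the gripper's body presses on something with over 40 N, if the wrist force passes 120 N, or if a joint passes its speed limit or range.

## Robot

A 6-joint arm with a two-finger parallel gripper is mounted at the origin on the work surface. World frame = base frame: x ahead of the robot, y to its left, z up, the work surface at z = 0. Lengths are in mm, angles in rad, forces in N, time in s.
With the tool pointing down it reaches from about 250 to 725 mm from the base axis. Payload 4 kg.
Tool frame: the origin (TCP) lies at the very end of the fingers, on their centre line; the grasp point (between the pads) lies 19 mm behind it; z points along the fingers, y is the line along which they close (so a half turn about z gives the same grasp; the last joint's range is limited). The gripper opens to 85 mm and grips with 20 to 120 N. Pads are 22 mm wide; open, the fingers measure 114 mm over their backs; the gripper's body (76 mm by 85 mm) begins 54 mm behind the grasp point. The pads swing forward as they close: fully open they stand 13 mm farther back than shut.
Start: joints at [1.281, 0.241, 0.005, 1.335, 0, 1.571], TCP at [142.878, 479.151, 231.306] pointing down, gripper open.
Joint ranges: [-2.72, 2.72], [-1.05, 1.87], [-1.09, 1.28], [-1.99, 2.15], [-1.42, 1.44], [-3.14, 3.14]. Speed limits (rad/s): [2.79, 2.79, 3.14, 3.14, 3.14, 3.14].

## Interface

Orientations are given as a unit quaternion [w, x, y, z].
In Python, from bench import ctrl gives the robot as it stands. The module is installed in compiled form; this text tells all that it offers.
- The arm moves only by the tool arm_command, never from a script. Its argument "increments" is a list of rows, each a list of 7 numbers: the turn, a rotation vector about the world's x, y, z in rad, then the shift along the world's x, y, z in cm, then the opening in per cent of the stroke, from 0 (shut) to 100 (fully open). In form: [[rx, ry, rz, tx, ty, tz, claw], ...]. A call has 1 to 5 rows; each row is the pose to reach, as a shift and turn from the pose commanded when the call began; what a row does not reach only later rows make up. A row lasts 1/8 s, in which the tool goes at most 62.5 mm and 10.7 degrees, less where a joint would pass 70% of its speed; a pose out of reach is approached as far as the arm can. A call with a gripper value outside its range is refused whole. The fingers move at their own pace and stop on an object; the grip force is fixed at half the most. Time passes only in rows, so rows that repeat a pose let the fingers close. It gives the time, the measured TCP pose, the force, the opening and the grip force at its end, in the units of the state.
- ctrl.read_state(): the state, without advancing time (a new reading comes with each control period).
- ctrl.get_image(name): name is "scene" or "side" or "wrist"; returns (picture, depth): 400x640x3 uint8, red, green, blue; 400x640 float32, mm along the optical axis (not along the pixel's ray), 0 where there is no reading.
- ctrl.camera_model(name): a dict with "fx", "fy", "cx", "cy" (pixels), "xyz" and "rotation" of the camera in the world; the wrist camera has in their place "T_tool_cam" (4x4, takes a point from camera to tool coordinates, whose origin is the TCP and whose axes are the flange's). Camera axes: x right, y down, z forward; pixel columns grow to the right and rows downward; lengths in mm; the calibration is good to about 2 mm. The wrist camera is an equidistant fisheye: a pixel r from the principal point sees the ray r / f radians off the axis. A picture is of the moment at which its call begins: read the wrist's pose just before it. camera_model takes no time and is no camera call.
- ctrl.close_job(): hands the job in; it is judged then, once.
Trained networks look in the newest picture that a camera, given by its name, has taken for a name from the list of things; names that differ only in an ending like _2 or _b are one class to them, and where a whole thing is asked for, a point or a joint stands for the part that bears it (a point fixed in the world has none). Each returns a list of dicts, best first, with "conf" (0 to 1); they miss things now and then, are a little off and sometimes report something else, mostly with a low value. They report only what shows in the picture. A call takes as long as a camera call.
- ctrl.masks_of(thing, camera): "pixels" (400x640 bool, what is visible of it) and "rect" ([left, top, width, height] in pixels, round what is visible of it).
- ctrl.landmark_of(thing, camera): "location" ([column, row] in pixels: a listed point, or the origin of a listed thing).
The state is a dict: "time": time; "joints": joint angles; "qvel": joint speeds; "joint_efforts": joint torques, N m; "tcp_pos": TCP position; "tcp_rot": TCP orientation; "force": force on the tool from outside, world axes, zero at the start; "wrist_torque": the same for the moment, N m; "grip_width": opening from 0.0 (shut) to 1.0 (fully open); "finger_force": force on a finger pad.
Only numpy, scipy, OpenCV 4.12 (cv2) and the standard library are available. Lean on these libraries where they do the work, as an engineer would, in place of code of your own. Each camera call takes 0.05 s, during which the arm holds its last target. There are 200 camera calls.

## Working session

There is one attempt and no reset: what is moved stays moved. The work goes in short steps, Python scripts to look and compute and a tool call to move; the robot and the scene stay as the last step left them, time stands still between calls to the robot, and variables do not carry over. Pictures are saved under pics/ and viewed, at most 10 in all, crops included, and the job is handed in when it is done.

Besides the shell and the picture viewer there is one more tool, called after "Request:" as name(argument=value, ...) on one line, values as JSON. arm_command: Moves the arm, as the interface text tells. Its arguments: {"type":"object","properties":{"increments":{"type":"array"}},"required":["increments"]}

```bash
mkdir -p pics
cat > h.py <<'E'
import numpy as np, cv2
from bench import ctrl
def world(cam,u,v,z=None,depth=None):
    m=ctrl.camera_model(cam); R=np.array(m["rotation"]);p=np.array(m["xyz"])
    d=R@np.array([(u-m["cx"])/m["fx"],(v-m["cy"])/m["fy"],1.])
    t=depth if depth is not None else (z-p[2])/d[2]
    return p+t*d
def proj(cam,P):
    m=ctrl.camera_model(cam); R=np.array(m["rotation"]);q=R.T@(np.array(P)-np.array(m["xyz"]))
    return m["cx"]+m["fx"]*q[0]/q[2], m["cy"]+m["fy"]*q[1]/q[2]
def save(cam,name):
    im,d=ctrl.get_image(cam); cv2.imwrite("pics/"+name,cv2.cvtColor(im,cv2.COLOR_RGB2BGR)); return im,d
E
python3 - <<'E'
from h import *
np.set_printoptions(precision=1,suppress=True)
ims={}
for c in("scene","side"):
    m=ctrl.camera_model(c);print(c,m["fx"],np.array(m["xyz"]),np.array(m["rotation"]).round(2).tolist())
    im,d=save(c,c+"0.png"); np.save(c+"d.npy",d)
    for t,z in(("press",0),("rod_axis",67),("carrier",67),("lip",89),("bearing",89),("rod_tip",110),("sleeve",180),("sleeve_mid",210),("impeller",0),("tape_roll",0),("driver",8)):
        r=ctrl.landmark_of(t,c)
        for q in r[:2]: print(t,round(q["conf"],2),np.array(q["location"]),world(c,*q["location"],z=z))
print(ctrl.read_state())
E
```

```text
scene 420.871660171136 [986.1 263.5 683.9] [-0.16, 0.41, 0.83, -0.35]Traceback (most recent call last):
  File "<stdin>", line 9, in <module>
  File "h.py", line 5, in world
    d=R@np.array([(u-m["cx"])/m["fx"],(v-m["cy"])/m["fy"],1.])
      ~^~~~~~~~~~~~~~~~~~~~~~~~~~~~~~~~~~~~~~~~~~~~~~~~~~~~~~~
ValueError: matmul: Input operand 1 has a mismatch in its core dimension 0, with gufunc signature (n?,k),(k,m?)->(n?,m?) (size 3 is different from 4)
```

```bash
sed -i 's/R=np.array(m\["rotation"\])/R=Q(m["rotation"])/' h.py
cat >> h.py <<'E'
from scipy.spatial.transform import Rotation
def Q(q): return Rotation.from_quat([q[1],q[2],q[3],q[0]]).as_matrix()
E
python3 - <<'E'
from h import *
np.set_printoptions(precision=1,suppress=True)
for c in("scene","side"):
    m=ctrl.camera_model(c);print(c,m["fx"],np.array(m["xyz"]),np.array(m["rotation"]).round(2).tolist())
    im,d=save(c,c+"0.png"); np.save(c+"d.npy",d)
    for t,z in(("press",0),("rod_axis",67),("carrier",67),("lip",89),("bearing",89),("rod_tip",110),("sleeve",180),("sleeve_mid",210),("impeller",0),("tape_roll",0),("driver",8)):
        r=ctrl.landmark_of(t,c)
        for q in r[:2]: print(t,round(q["conf"],2),np.array(q["location"]),world(c,*q["location"],z=z))
print(ctrl.read_state())
E
```

```text
scene 420.871660171136 [986.1 263.5 683.9] [-0.16, 0.41, 0.83, -0.35]
press 0.98 [340.3 225.4] [499.3 -81.2   0. ]
rod_axis 0.93 [342.7 206.6] [503.4 -73.2  67. ]
rod_axis 0.3 [309.4 154.7] [ 415.7 -231.4   67. ]
carrier 0.86 [383.6 235.8] [518.8  33.3  67. ]
lip 0.9 [444.6 272.8] [542.3 166.   89. ]
bearing 0.37 [383.1 228.7] [521.5  31.7  89. ]
rod_tip 0.51 [308.5 164.8] [ 482.3 -177.5  110. ]
rod_tip 0.41 [441.  276.6] [568.2 168.1 110. ]
sleeve 0.92 [307.3 165. ] [ 545.5 -125.1  180. ]
sleeve 0.73 [286.  180.1] [ 599.6 -129.5  180. ]
sleeve_mid 0.63 [341.8 206.8] [616.5   4.  210. ]
sleeve_mid 0.54 [306.3 155.5] [ 552.9 -119.7  210. ]
impeller 0.84 [281.9 297.1] [707.2 -63.7   0. ]
tape_roll 0.84 [284.3 178.7] [ 460.3 -276.4    0. ]
driver 0.76 [389.4 175.8] [308.6 -76.1   8. ]
side 465.715809346423 [495.9 559.  735.5] [0.02, -0.07, 0.92, -0.39]
rod_axis 0.97 [353.7 224. ] [501.  -73.7  67. ]
carrier 0.96 [332.1 260.9] [531.8  24.6  67. ]
bearing 0.24 [309.  320.5] [552.2 166.3  89. ]
sleeve 0.79 [333.6 164.1] [ 550.7 -113.6  180. ]
sleeve_mid 0.6 [336.3 150.6] [ 547.5 -116.6  210. ]
impeller 0.59 [255.2 237.7] [701.8 -64.3   0. ]
tape_roll 0.83 [377.7 186. ] [ 456.3 -268.7    0. ]
driver 0.84 [442.7 258.2] [316.7 -65.1   8. ]
driver 0.33 [332.5 165.8] [ 569.6 -315.     8. ]
{'time': 1.3, 'joints': array([ 1.3,  0.2,  0. ,  1.3, -0. ,  1.6]), 'qvel': array([-0., -0., -0.,  0.,  0., -0.]), 'joint_efforts': array([  0. , -37.2,  25.3,   0. ,   0. ,   0. ]), 'tcp_pos': array([142.9, 479.2, 231.3]), 'tcp_rot': array([ 0. ,  0.1,  1. , -0. ]), 'force': array([-0.3,  0.3, -0.2]), 'wrist_torque': array([-0., -0.,  0.]), 'finger_force': 0.0, 'grip_width': 1.0041502156357158}
```

View pics/scene0.png

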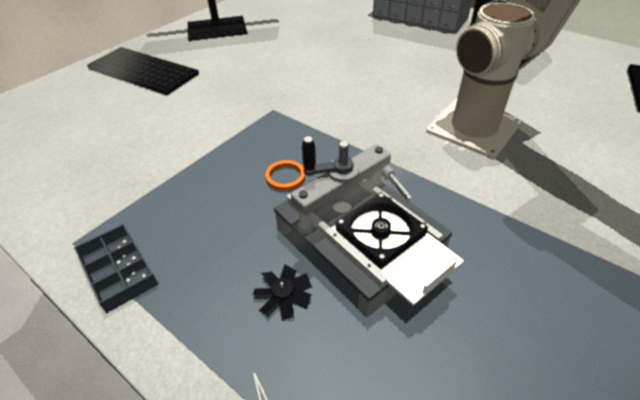

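View pics/side0.png

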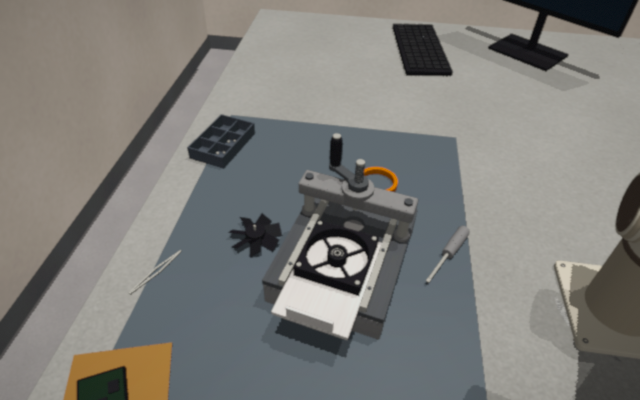

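```bash
cat > fit.py <<'E'
from h import *
np.set_printoptions(precision=2,suppress=True)
def cloud(c,d):
    m=ctrl.camera_model(c);v,u=np.nonzero(d>0);z=d[v,u]
    return np.array(m["xyz"])+(np.c_[(u-m["cx"])/m["fx"],(v-m["cy"])/m["fy"],np.ones(len(u))]*z[:,None])@Q(m["rotation"]).T
E
python3 - <<'E'
from fit import *
s=ctrl.read_state();print(Q(s["tcp_rot"]),s["joints"])
for c in("scene","side"):
    P=cloud(c,np.load(c+"d.npy"))
    near=P[np.hypot(P[:,0]-502,P[:,1]+73)<130]
    T=near[(abs(near[:,2]-156)<4)]
    r=cv2.minAreaRect(T[:,:2].astype(np.float32));print(c,"crosshead",len(T),r, T[:,2].mean())
    S=near[(near[:,2]>232)&(near[:,2]<250)&(np.hypot(near[:,0]-548,near[:,1]+115)<30)];print("sleeve top",len(S),S.mean(0) if len(S) else'')
    S=near[(near[:,2]>184)&(near[:,2]<236)&(np.hypot(near[:,0]-548,near[:,1]+115)<25)];print("sleeve body",len(S),S.mean(0) if len(S) else'')
    D=near[(near[:,2]>190)&(near[:,2]<235)&(np.hypot(near[:,0]-502,near[:,1]+73)<25)];print("thread",len(D),D.mean(0) if len(D) else'')
    L=P[(abs(P[:,2]-100)<4)&(np.hypot(P[:,0]-542,P[:,1]-166)<60)];print("lip top",len(L),L.mean(0) if len(L) else'',cv2.minAreaRect(L[:,:2].astype(np.float32)) if len(L)>3 else'')
    L=P[(abs(P[:,2]-75)<4)&(np.hypot(P[:,0]-535,P[:,1]-120)<110)];print("plate",len(L),L.mean(0),cv2.minAreaRect(L[:,:2].astype(np.float32)))
    im=cv2.imread(f"pics/{c}0.png")
    cv2.imwrite(f"pics/{c}crop.png",cv2.resize(im[120:350,240:480],None,fx=2.5,fy=2.5,interpolation=cv2.INTER_CUBIC))
E
```

```text
[[-0.96  0.29  0.  ]
 [ 0.29  0.96 -0.  ]
 [-0.   -0.   -1.  ]] [ 1.28  0.24  0.01  1.34 -0.    1.57]
scene crosshead 1367 ((502.911376953125, -73.3017349243164), (51.01962661743164, 220.5216827392578), 78.18731689453125) 156.80043276434017
sleeve top 120 [ 552.39 -115.64  239.75]
sleeve body 296 [ 554.91 -113.15  211.23]
thread 169 [505.12 -74.3  210.77]
lip top 168 [555.22 161.63 100.26] ((552.5679931640625, 161.78338623046875), (5.796713829040527, 80.97545623779297), 77.98309326171875)
plate 3454 [544.87 105.77  76.1 ] ((535.5159301757812, 90.05561828613281), (153.36892700195312, 179.5501251220703), 77.1701889038086)
side crosshead 1433 ((501.7083435058594, -72.7132797241211), (52.24566650390625, 218.35667419433594), 78.28136444091797) 155.60663755465757
sleeve top 99 [ 548.68 -114.31  238.48]
sleeve body 288 [ 548.   -110.64  211.42]
thread 171 [501.41 -72.36 209.82]
lip top 188 [552.5  162.56  99.37] ((552.595703125, 161.78590393066406), (6.804234981536865, 79.74495697021484), 77.99009704589844)
plate 3872 [537.42 105.43  75.04] ((523.4618530273438, 91.67752075195312), (157.4488525390625, 183.6240234375), 78.0496826171875)
```

Request:
arm_command(increments=[[0, 0, 0.04, 6, -4, 0, 0], [0, 0, 0.08, 11, -7.3, 0, 0], [0, 0, 0.085, 16, -10.6, 0, 0], [0, 0, 0.085, 21, -13.9, 0, 0], [0, 0, 0.085, 26, -17.2, 0, 0]])

```text
time: 1.92
tcp_pos: [404.5, 306.0, 231.6]
tcp_rot: [0.0, 0.102, 0.995, 0.0]
force: [1.0, 0.4, -0.4]
grip_width: -0.0
finger_force: 0.0
```

Request:
arm_command(increments=[[0, 0, 0, 5, -3.3, -1, 0], [0, 0, 0, 10, -6.6, -5, 0], [0, 0, 0, 15.8, -10.4, -9, 0], [0, 0, 0, 15.8, -10.4, -12, 0], [0, 0, 0, 15.8, -10.4, -14.9, 0]])

```text
time: 2.55
tcp_pos: [561.7, 201.1, 79.7]
tcp_rot: [-0.001, 0.104, 0.995, -0.001]
force: [0.2, -0.2, 0.7]
grip_width: 0.005
finger_force: 0.0
```

Run:
```python
from fit import *
s=ctrl.read_state();print(s["time"],s["tcp_pos"],s["force"],s["grip_width"],Q(s["tcp_rot"])[:,1]);im,d=save("side","side1.png")
```

```text
2.55 [561.67 201.11  79.66] [ 0.18 -0.25  0.67] 0.005236211218114222 [ 0.21  0.98 -0.  ]
```

View pics/side1.png

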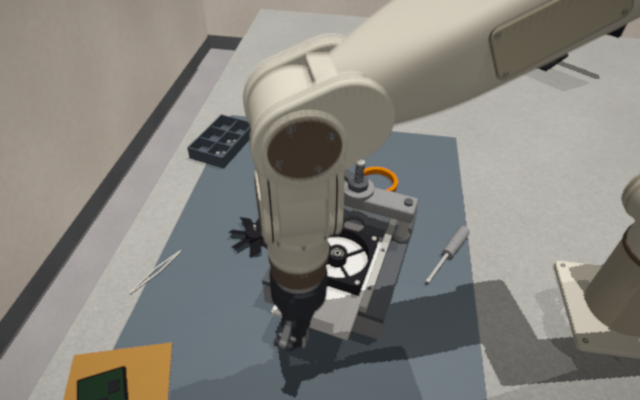

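Request:
arm_command(increments=[[0, 0, 0, -0.25, -1.17, 0, 0], [0, 0, 0, -0.44, -2.05, 0, 0], [0, 0, 0, -0.62, -2.93, 0, 0], [0, 0, 0, -0.87, -4.11, 0, 0], [0, 0, 0, -1.12, -5.28, 0, 0]])

```text
time: 3.22
tcp_pos: [551.1, 152.0, 84.4]
tcp_rot: [0.002, 0.101, 0.995, 0.003]
force: [1.6, 5.7, 1.0]
grip_width: -0.002
finger_force: 2.8
```

Request:
arm_command(increments=[[0, 0, 0, -0.25, -1.17, 0, 0], [0, 0, 0, -0.5, -2.35, 0, 0], [0, 0, 0, -0.75, -3.52, 0, 0], [0, 0, 0, -0.95, -4.5, 0, 0], [0, 0, 0, -1.14, -5.38, 0, 0]])

```text
time: 3.85
tcp_pos: [539.8, 98.1, 84.4]
tcp_rot: [0.002, 0.102, 0.995, 0.002]
force: [1.1, 5.7, 0.9]
grip_width: 0.003
finger_force: 3.0
```

Request:
arm_command(increments=[[0, 0, 0, -0.12, -0.59, 0, 0], [0, 0, 0, -0.21, -0.98, 0, 0], [0, 0, 0, -0.25, -1.17, 0, 0], [0, 0, 0, -0.25, -1.17, 0, 0]])

```text
time: 4.35
tcp_pos: [537.3, 86.3, 84.4]
tcp_rot: [0.002, 0.102, 0.995, 0.002]
force: [0.9, 4.8, 1.3]
grip_width: -0.001
finger_force: 2.5
```

```bash
cat > p.py <<'E'
from fit import *
C=np.array([502.2,-73.2]);a=-0.208;E=np.array([[np.cos(a),np.sin(a)],[-np.sin(a),np.cos(a)]])
if __name__=="__main__":
    s=ctrl.read_state();print(s["time"],E@(s["tcp_pos"][:2]-C),s["tcp_pos"],E@s["force"][:2],s["force"][2])
    for c in("side","scene"):
        im,d=ctrl.get_image(c);P=cloud(c,d);Y=(P[:,:2]-C)@E.T
        k=(abs(P[:,2]-100)<3)&(abs(Y[:,1]-150)<15)&(abs(Y[:,0])<45);print(c,"lip",k.sum(),np.percentile(Y[k],[5,50,95],0) if k.any() else '')
        for t,z in(("lip",89),("carrier",67),("bearing",89)):
            for q in ctrl.landmark_of(t,c)[:1]: print(t,q["conf"],E@(world(c,*q["location"],z=z)[:2]-C))
E
python3 p.py
```

```text
4.35 [  1.44 163.34] [537.34  86.32  84.42] [-0.12  4.85] 1.333474377069225
side lip 86 [[-36.38 145.11]
 [-17.17 148.87]
 [ 37.87 150.98]]
lip 0.83 [  0.19 156.88]
carrier 0.75 [4.4  7.44]
scene lip 73 [[  8.27 144.99]
 [ 19.52 148.18]
 [ 39.29 159.88]]
lip 0.84 [ -5.84 151.24]
carrier 0.95 [-5.33  5.95]
bearing 0.45 [-4.19  6.99]
```

Request:
arm_command(increments=[[0, 0, 0, -0.06, -0.3, 0, 0], [0, 0, 0, -0.12, -0.59, 0, 0], [0, 0, 0, -0.12, -0.59, 0, 0]])

```text
time: 5.12
tcp_pos: [536.2, 80.5, 84.4]
tcp_rot: [0.002, 0.102, 0.995, 0.002]
force: [1.8, 5.5, 3.0]
grip_width: -0.002
finger_force: 2.8
```

Request:
arm_command(increments=[[0, 0, 0, -0.04, -0.2, 0, 0], [0, 0, 0, -0.04, -0.2, 0, 0]])

```text
time: 5.38
tcp_pos: [535.8, 78.7, 84.4]
tcp_rot: [0.002, 0.102, 0.995, 0.002]
force: [1.2, 6.4, 2.8]
grip_width: -0.004
finger_force: 3.0
```

Request:
arm_command(increments=[[0, 0, 0, -0.03, -0.15, 0, 0], [0, 0, 0, -0.03, -0.15, 0, 0]])

```text
time: 5.62
tcp_pos: [535.5, 77.3, 84.4]
tcp_rot: [0.002, 0.102, 0.995, 0.002]
force: [1.1, 5.1, 2.7]
grip_width: -0.002
finger_force: 3.1
```

Request:
arm_command(increments=[[0, 0, 0, -0.03, -0.15, 0, 0], [0, 0, 0, -0.03, -0.15, 0, 0]])

```text
time: 5.88
tcp_pos: [535.3, 75.8, 84.4]
tcp_rot: [0.002, 0.102, 0.995, 0.002]
force: [1.6, 5.1, 2.5]
grip_width: 0.002
finger_force: 3.1
```

Request:
arm_command(increments=[[0, 0, 0, -0.03, -0.15, 0, 0], [0, 0, 0, -0.03, -0.15, 0, 0]])

```text
time: 6.12
tcp_pos: [535.0, 74.3, 84.4]
tcp_rot: [0.002, 0.101, 0.995, 0.002]
force: [1.9, 5.3, 1.1]
grip_width: 0.003
finger_force: 3.1
```

Request:
arm_command(increments=[[0, 0, 0, -0.02, -0.1, 0, 0], [0, 0, 0, -0.02, -0.1, 0, 0]])

```text
time: 6.38
tcp_pos: [534.8, 73.3, 84.4]
tcp_rot: [0.002, 0.102, 0.995, 0.002]
force: [1.1, 6.2, 2.6]
grip_width: -0.001
finger_force: 3.2
```

Request:
arm_command(increments=[[0, 0, 0, -0.02, -0.1, 0, 0], [0, 0, 0, -0.02, -0.1, 0, 0]])

```text
time: 6.62
tcp_pos: [534.6, 72.7, 84.4]
tcp_rot: [0.002, 0.101, 0.995, 0.003]
force: [2.0, 7.7, 1.4]
grip_width: -0.003
finger_force: 3.7
```

Request:
arm_command(increments=[[0, 0, 0, -0.02, -0.1, 0, 0], [0, 0, 0, -0.02, -0.1, 0, 0]])

```text
time: 6.88
tcp_pos: [534.6, 72.7, 84.4]
tcp_rot: [0.002, 0.101, 0.995, 0.004]
force: [2.4, 10.8, 1.9]
grip_width: -0.002
finger_force: 4.9
```

```bash
python3 p.py
```

```text
6.875 [  1.61 149.41] [534.63  72.65  84.44] [ 0.12 11.11] 1.8648902894649093
side lip 48 [[-34.72 135.38]
 [ -7.03 148.92]
 [ 33.97 163.02]]
lip 0.62 [  1.13 132.06]
carrier 0.68 [ 6.08 -4.61]
scene lip 55 [[ -2.   135.22]
 [ 11.37 147.86]
 [ 37.32 162.48]]
lip 0.64 [ -0.89 141.76]
carrier 0.74 [-0.22 -0.74]
bearing 0.49 [-2.18 -2.58]
```

Request:
arm_command(increments=[[0, 0, 0, -0.02, -0.1, 0, 0], [0, 0, 0, 0.25, 1.17, 0, 0], [0, 0, 0, 0.62, 2.93, 2, 0], [0, 0, 0, 0.62, 2.93, 8, 0], [0, 0, 0, 0.62, 2.93, 14, 60]])

```text
time: 7.9
tcp_pos: [538.1, 98.5, 223.7]
tcp_rot: [-0.001, 0.102, 0.995, -0.001]
force: [1.5, -0.6, 0.7]
grip_width: 0.2
finger_force: 0.0
```

Request:
arm_command(increments=[[0, 0, 0, 0, 0, 5, 60], [0, 0, 0, 0, -3, 8, 60], [0, 0, 0, 0, -8, 8, 60], [0, 0, 0, 0, -12, 8, 60], [0, 0, 0, 0, -12, 8, 60]])

```text
time: 8.52
tcp_pos: [538.4, -24.1, 302.7]
tcp_rot: [0.0, 0.105, 0.995, -0.001]
force: [-0.4, 0.5, -0.4]
grip_width: 0.6
finger_force: 0.0
```

```bash
python3 p.py; python3 -c "
from h import *
im,d=save('side','side2.png')
r=ctrl.landmark_of('sleeve','side');print(r[:1])"
```

```text
8.525 [25.25 55.5 ] [538.37 -24.11 302.75] [-0.46  0.45] -0.3526517739415108
side lip 52 [[-32.47 135.1 ]
 [ -2.25 136.02]
 [ 32.44 137.43]]
lip 0.93 [  0.09 131.89]
carrier 0.79 [ 3.99 -4.55]
bearing 0.46 [ 3.23 -2.59]
scene lip 32 [[-30.65 135.04]
 [ -0.38 135.54]
 [ 32.23 136.17]]
lip 0.61 [ -0.4  137.34]
carrier 0.95 [-3.34 -0.26]
bearing 0.41 [-2.   -3.86]
[{'location': [333.7, 166.7], 'conf': 0.6}]
```

View pics/side2.png

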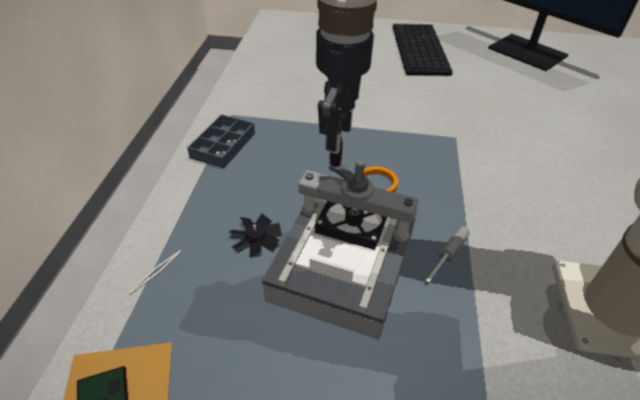

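Request:
arm_command(increments=[[0, 0, 0, 0.6, -5, 0, 60], [0, 0, 0, 1.1, -9.0, -1, 60], [0, 0, 0, 1.1, -9.0, -4, 60], [0, 0, 0, 1.1, -9.0, -4, 60]])

```text
time: 9.52
tcp_pos: [548.3, -111.2, 259.8]
tcp_rot: [-0.003, 0.103, 0.995, 0.0]
force: [0.4, 0.3, 1.5]
grip_width: 0.596
finger_force: 0.0
```

Run:
```python
from p import *
s=ctrl.read_state();print(s["tcp_pos"],s["force"])
im,d=save("wrist","w1.png");m=ctrl.camera_model("wrist");print(m)
T=np.array(m["T_tool_cam"]);R=Q(s["tcp_rot"])
for t,z in(("sleeve_mid",210),("sleeve",180)):
    for q in ctrl.landmark_of(t,"wrist")[:2]:
        p=np.array(q["location"])-[m["cx"],m["cy"]];r=np.hypot(*p);th=r/m["fx"];v=np.r_[p/r*np.sin(th),np.cos(th)]
        o=R@T[:3,3]+s["tcp_pos"];w=R@T[:3,:3]@v;print(t,q["conf"],q["location"],o+w*(z-o[2])/w[2])
```

```text
[ 548.27 -111.19  259.8 ] [0.39 0.3  1.5 ]
{'fx': 309.70691628693146, 'fy': 309.70691628693146, 'cx': 323.6746062355469, 'cy': 199.9049059773737, 'T_tool_cam': array([[   0.  ,   -0.96,   -0.26,   66.25],
       [   1.  ,    0.  ,    0.  ,    1.2 ],
       [  -0.  ,   -0.26,    0.96, -141.97],
       [   0.  ,    0.  ,    0.  ,    1.  ]])}
sleeve_mid 0.73 [312.3, 224.6] [ 549.88 -117.87  210.  ]
sleeve 0.81 [317.6, 211.9] [ 551.01 -115.11  180.  ]
```

View pics/w1.png

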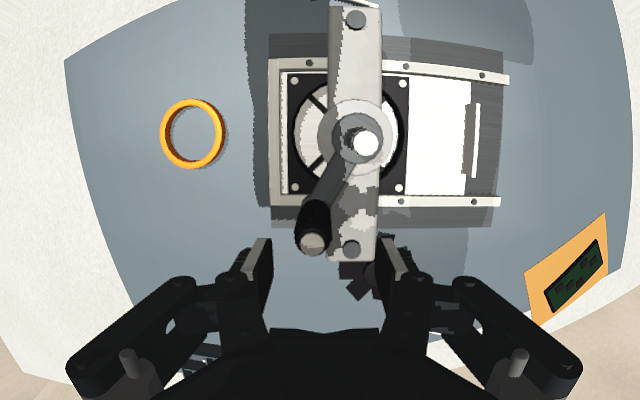

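Request:
arm_command(increments=[[0, 0, 0, 0.2, -0.4, -3, 60], [0, 0, 0, 0.2, -0.4, -6.5, 60], [0, 0, 0, 0.2, -0.4, -6.5, 30], [0, 0, 0, 0.2, -0.4, -6.5, 10], [0, 0, 0, 0.2, -0.4, -6.5, 0]])

```text
time: 10.3
tcp_pos: [552.5, -115.0, 198.9]
tcp_rot: [0.001, 0.102, 0.995, 0.0]
force: [-0.3, 1.5, -1.0]
grip_width: 0.242
finger_force: 58.8
```

Request:
arm_command(increments=[[0, 0, 0, 0, 0, 0, 0], [0, 0, 0, 0, 0, 0, 0], [0, 0, 0, 0, 0, 0, 0]])

```text
time: 10.68
tcp_pos: [552.5, -115.1, 198.7]
tcp_rot: [0.001, 0.102, 0.995, 0.0]
force: [-1.8, 2.2, 6.2]
grip_width: 0.243
finger_force: 59.4
```

```bash
cat > w.py <<'E'
import numpy as np,sys
def rows(t0,steps,r=63,yaw=-.208):  # crank angle t0, list of target crank angles
    f=lambda t:r*np.array([np.cos(yaw-t),np.sin(yaw-t)])
    return [((f(t)-f(t0))/10).round(2).tolist() for t in steps]
E
python3 - <<'E'
from w import *
print(rows(.51,[.6,.75,.95,1.2,1.51]))
for k in range(1,7): print(k,round(.01+1.5*k,2),rows(.01+1.5*k,.01+1.5*k+np.array([.3,.6,.9,1.2,1.5])))
E
```

```text
[[-0.39, -0.41], [-1.12, -1.01], [-2.22, -1.63], [-3.72, -2.07], [-5.67, -2.09]]
1 1.51 [[-1.8, 0.55], [-3.36, 1.61], [-4.53, 3.08], [-5.22, 4.83], [-5.36, 6.71]]
2 3.01 [[0.42, 1.83], [1.37, 3.46], [2.75, 4.74], [4.45, 5.55], [6.32, 5.82]]
3 4.51 [[1.86, -0.29], [3.55, -1.12], [4.92, -2.41], [5.85, -4.05], [6.25, -5.89]]
4 6.01 [[-0.16, -1.88], [-0.87, -3.62], [-2.06, -5.08], [-3.63, -6.12], [-5.43, -6.65]]
5 7.51 [[-1.88, 0.03], [-3.67, 0.61], [-5.21, 1.69], [-6.36, 3.18], [-7.02, 4.95]]
6 9.01 [[-0.11, 1.88], [0.35, 3.71], [1.32, 5.32], [2.73, 6.57], [4.44, 7.35]]
```

Request:
arm_command(increments=[[0, 0, 0, -0.39, -0.41, 0, 0], [0, 0, 0, -1.12, -1.01, 0, 0], [0, 0, 0, -2.22, -1.63, 0, 0], [0, 0, 0, -3.72, -2.07, 0, 0], [0, 0, 0, -5.67, -2.09, 0, 0]])

```text
time: 11.3
tcp_pos: [496.3, -139.4, 198.7]
tcp_rot: [0.002, 0.103, 0.995, -0.003]
force: [-0.5, -4.4, 6.4]
grip_width: 0.24
finger_force: 60.0
```

Run:
```python
from p import *
for i in range(3): s=ctrl.read_state()
print(s["time"],s["tcp_pos"],s["force"],s["grip_width"])
im,d=ctrl.get_image("side");s=ctrl.read_state();print(s["tcp_pos"],s["force"],s["wrist_torque"])
for q in ctrl.landmark_of("sleeve_mid","side")[:2]:print(q,world("side",*q["location"],z=210))
```

```text
11.3 [ 496.27 -139.44  198.73] [-0.47 -4.4   6.41] 0.2401024670792864
[ 493.13 -139.04  198.72] [-4.41 -6.56  6.3 ] [-1.11  0.54 -0.01]
{'location': [363.1, 147.1], 'conf': 0.53} [ 499.76 -135.44  210.  ]
```

Request:
arm_command(increments=[[0, 0, 0, -1.8, 0.55, 0, 0], [0, 0, 0, -3.36, 1.61, 0, 0], [0, 0, 0, -4.53, 3.08, 0, 0], [0, 0, 0, -5.22, 4.83, 0, 0], [0, 0, 0, -5.36, 6.71, 0, 0]])

```text
time: 12.02
tcp_pos: [439.7, -69.9, 198.7]
tcp_rot: [-0.0, 0.103, 0.995, -0.001]
force: [-2.2, -0.3, 8.2]
grip_width: 0.239
finger_force: 60.2
```

Run:
```python
from p import *
im,d=ctrl.get_image("side");s=ctrl.read_state();print(s["time"],s["tcp_pos"],s["force"],s["wrist_torque"])
from scipy.optimize import least_squares
P=np.array([[552.5,-115.1],[493.13,-139.04],s["tcp_pos"][:2]])
print(least_squares(lambda c:np.hypot(*(P-c).T)-63,[502,-74]).x)
```

```text
12.075 [440.09 -67.7  198.63] [-6.28  3.36 12.46] [0.42 1.35 0.  ]
[502.47 -76.75]
```

Request:
arm_command(increments=[[0, 0, 0, 0.42, 1.83, 0.05, 0], [0, 0, 0, 1.37, 3.46, 0.1, 0], [0, 0, 0, 2.75, 4.74, 0.1, 0], [0, 0, 0, 4.45, 5.55, 0.1, 0], [0, 0, 0, 6.32, 5.82, 0.1, 0]])

```text
time: 12.7
tcp_pos: [505.8, -13.5, 198.7]
tcp_rot: [0.001, 0.103, 0.995, -0.004]
force: [-1.4, -12.8, 5.6]
grip_width: 0.243
finger_force: 59.8
```

Request:
arm_command(increments=[[0, 0, 0, 1.86, -0.29, 0, 0], [0, 0, 0, 3.55, -1.12, 0, 0], [0, 0, 0, 4.92, -2.41, 0, 0], [0, 0, 0, 5.85, -4.05, 0, 0], [0, 0, 0, 6.25, -5.89, 0, 0]])

```text
time: 13.32
tcp_pos: [565.3, -70.5, 198.6]
tcp_rot: [-0.002, 0.102, 0.995, -0.0]
force: [-10.7, 0.5, 10.4]
grip_width: 0.244
finger_force: 60.5
```

Run:
```python
from p import *
im,d=ctrl.get_image("side");s=ctrl.read_state();print(s["time"],s["tcp_pos"],s["force"],s["wrist_torque"])
from scipy.optimize import least_squares
P=np.array([[552.5,-115.1],[493.13,-139.04],[440.09,-67.7],s["tcp_pos"][:2]])
r=least_squares(lambda c:np.hypot(*(P-c).T)-63,[502,-74]);print(r.x,r.fun)
v=P[-1]-r.x;print(np.arctan2(-v[1],v[0])-.208+2*np.pi)
```

```text
13.375 [565.39 -72.68 198.62] [-9.12 -1.28  8.2 ] [-0.07  1.67  0.04]
[502.49 -76.74] [ 0.02 -0.    0.05  0.03]
6.010619976944226
```

Request:
arm_command(increments=[[0, 0, 0, -0.2, -1.95, 0, 0], [0, 0, 0, -0.97, -3.72, 0, 0], [0, 0, 0, -2.16, -5.18, 0, 0], [0, 0, 0, -3.73, -6.22, 0, 0], [0, 0, 0, -5.53, -6.75, 0, 0]])

```text
time: 14.0
tcp_pos: [512.6, -139.0, 198.8]
tcp_rot: [0.002, 0.103, 0.995, -0.001]
force: [2.3, -2.0, 4.8]
grip_width: 0.242
finger_force: 59.9
```

Request:
arm_command(increments=[[0, 0, 0, -1.88, 0.03, 0, 0], [0, 0, 0, -3.67, 0.61, 0, 0], [0, 0, 0, -5.21, 1.69, 0, 0], [0, 0, 0, -6.36, 3.18, 0, 0], [0, 0, 0, -7.02, 4.95, 0, 0]])

```text
time: 14.62
tcp_pos: [440.3, -88.7, 198.7]
tcp_rot: [-0.0, 0.103, 0.995, -0.001]
force: [2.1, -1.9, 4.1]
grip_width: 0.237
finger_force: 60.0
```

```bash
cat > ang.py <<'E'
from p import *
s=ctrl.read_state();v=s["tcp_pos"][:2]-[502.49,-76.74]
print(s["time"],s["tcp_pos"],s["force"],"r",np.hypot(*v),"ang",(np.arctan2(-v[1],v[0])-.208)%(2*np.pi))
E
python3 ang.py
```

```text
14.625 [440.33 -88.71 198.72] [ 2.06 -1.93  4.1 ] r 63.300899716359915 ang 2.7433704125269225
```

Request:
arm_command(increments=[[0, 0, 0, -0.11, 1.88, 0, 0], [0, 0, 0, 0.35, 3.71, 0, 0], [0, 0, 0, 0.35, 3.71, 0, 0], [0, 0, 0, 0.35, 3.71, 0, 0]])

```text
time: 15.12
tcp_pos: [444.8, -51.0, 198.7]
tcp_rot: [-0.0, 0.102, 0.995, -0.0]
force: [-1.4, -0.2, 7.1]
grip_width: 0.242
finger_force: 60.0
```

```bash
python3 ang.py
python3 - <<'E'
from p import *
for c in("side","scene"):
    im,d=save(c,c+"3.png")
    for q in ctrl.landmark_of("bearing",c)[:3]: w=world(c,*q["location"],z=5);print(c,q,w,E@(w[:2]-C))
i=[cv2.imread("pics/%s3.png"%c)[130:330,230:480] for c in("side","scene")]
cv2.imwrite("pics/m3.png",cv2.resize(np.vstack([np.hstack(i)]),None,fx=1.6,fy=1.6,interpolation=2))
from w import rows
t=9.61
for n in range(6): print(n,round(t,2),rows(t,t-np.array([.3,.6,.9,1.2,1.5])));t-=1.5
E
```

```text
15.125 [444.8  -51.04 198.68] [-1.45 -0.22  7.1 ] r 63.156144689972635 ang 3.3526260068172347
scene {'location': [342.6, 206.3], 'conf': 0.66} [ 454.31 -107.78    5.  ] [-39.72 -43.72]
0 9.61 [[-0.45, -1.83], [-0.35, -3.71], [0.31, -5.47], [1.46, -6.96], [3.0, -8.05]]
1 8.11 [[1.79, -0.58], [3.67, -0.61], [5.48, -0.08], [7.05, 0.96], [8.24, 2.42]]
2 6.61 [[0.71, 1.75], [0.87, 3.62], [0.46, 5.46], [-0.46, 7.1], [-1.83, 8.39]]
3 5.11 [[-1.69, 0.83], [-3.55, 1.12], [-5.41, 0.85], [-7.11, 0.04], [-8.5, -1.24]]
4 3.61 [[-0.95, -1.63], [-1.37, -3.46], [-1.23, -5.34], [-0.54, -7.09], [0.63, -8.57]]
5 2.11 [[1.56, -1.06], [3.36, -1.61], [5.24, -1.6], [7.04, -1.04], [8.59, 0.02]]
```

View pics/m3.png

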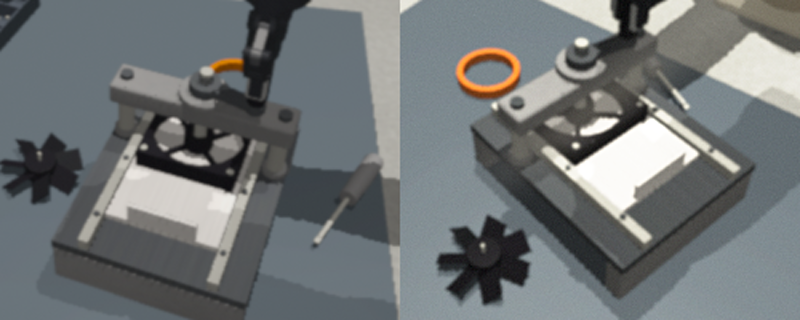

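Request:
arm_command(increments=[[0, 0, 0, -0.45, -1.83, 0, 0], [0, 0, 0, -0.35, -3.71, 0, 0], [0, 0, 0, 0.31, -5.47, 0, 0], [0, 0, 0, 1.46, -6.96, 0, 0], [0, 0, 0, 3.0, -8.05, 0, 0]])

```text
time: 15.95
tcp_pos: [474.6, -133.4, 198.7]
tcp_rot: [-0.0, 0.103, 0.995, -0.001]
force: [1.3, -0.8, 5.5]
grip_width: 0.245
finger_force: 60.0
```

Request:
arm_command(increments=[[0, 0, 0, 1.79, -0.58, 0, 0], [0, 0, 0, 3.67, -0.61, 0, 0], [0, 0, 0, 5.48, -0.08, 0, 0], [0, 0, 0, 7.05, 0.96, 0, 0], [0, 0, 0, 8.24, 2.42, 0, 0]])

```text
time: 16.58
tcp_pos: [557.7, -107.1, 198.7]
tcp_rot: [-0.0, 0.103, 0.995, 0.0]
force: [-4.1, 3.3, 8.5]
grip_width: 0.24
finger_force: 60.1
```

Request:
arm_command(increments=[[0, 0, 0, 0.71, 1.75, 0, 0], [0, 0, 0, 0.87, 3.62, 0, 0], [0, 0, 0, 0.46, 5.46, 0, 0], [0, 0, 0, -0.46, 7.1, 0, 0], [0, 0, 0, -1.83, 8.39, 0, 0]])

```text
time: 17.2
tcp_pos: [537.7, -24.5, 198.6]
tcp_rot: [-0.001, 0.103, 0.995, -0.002]
force: [-4.9, -6.7, 8.6]
grip_width: 0.242
finger_force: 60.3
```

```bash
python3 ang.py
```

```text
17.2 [537.73 -24.47 198.63] [-4.9  -6.72  8.59] r 63.03382999767938 ang 5.0975786374923056
```

Request:
arm_command(increments=[[0, 0, 0, -1.69, 0.83, 0, 0], [0, 0, 0, -3.55, 1.12, 0, 0], [0, 0, 0, -5.41, 0.85, 0, 0], [0, 0, 0, -7.11, 0.04, 0, 0], [0, 0, 0, -8.5, -1.24, 0, 0]])

```text
time: 17.82
tcp_pos: [453.9, -36.3, 198.7]
tcp_rot: [0.001, 0.102, 0.995, -0.0]
force: [2.7, -3.8, 2.9]
grip_width: 0.241
finger_force: 59.8
```

Request:
arm_command(increments=[[0, 0, 0, -0.95, -1.63, 0, 0], [0, 0, 0, -1.37, -3.46, 0, 0], [0, 0, 0, -1.23, -5.34, 0, 0], [0, 0, 0, -0.54, -7.09, 0, 0], [0, 0, 0, 0.63, -8.57, 0, 0]])

```text
time: 18.45
tcp_pos: [459.2, -122.8, 198.7]
tcp_rot: [-0.001, 0.103, 0.995, -0.001]
force: [-0.6, 0.0, 6.7]
grip_width: 0.246
finger_force: 60.1
```

Request:
arm_command(increments=[[0, 0, 0, 1.56, -1.06, 0, 0], [0, 0, 0, 3.36, -1.61, 0, 0], [0, 0, 0, 5.24, -1.6, 0, 0], [0, 0, 0, 7.04, -1.04, 0, 0], [0, 0, 0, 7.04, -1.04, 0, 0]])

```text
time: 19.08
tcp_pos: [532.4, -132.2, 198.7]
tcp_rot: [0.001, 0.102, 0.995, -0.0]
force: [1.0, -1.9, 5.9]
grip_width: 0.24
finger_force: 60.1
```

```bash
python3 ang.py
```

```text
19.075 [ 532.35 -132.17  198.72] [ 0.97 -1.9   5.9 ] r 62.96166163020697 ang 0.8686152987592763
```

Request:
arm_command(increments=[[0, 0, 0, 0, 0, 0, 30], [0, 0, 0, 0, 0, 0, 50], [0, 0, 0, 0, 0, 0, 50], [0, 0, 0, 0, 0, 1, 50], [0, 0, 0, 0, 0, 5, 50]])

```text
time: 19.7
tcp_pos: [529.4, -131.1, 246.9]
tcp_rot: [-0.003, 0.102, 0.995, 0.0]
force: [0.7, 0.8, 0.5]
grip_width: 0.501
finger_force: 0.0
```

Request:
arm_command(increments=[[0, 0, 0, 0, 0, 5, 50], [0, 0, 0, 0, 0, 9, 50], [0, 0, 0, -3, 4, 11, 50], [0, 0, 0, -4, 9, 11, 50], [0, 0, 0, -4, 14, 11, 50]])

```text
time: 20.32
tcp_pos: [490.4, 9.4, 360.1]
tcp_rot: [0.001, 0.103, 0.995, 0.0]
force: [0.6, -0.6, 0.3]
grip_width: 0.498
finger_force: 0.0
```

Request:
arm_command(increments=[[0, 0, 0, 0, 5, 0, 50], [0, 0, 0, 0, 10, 0, 50], [0, 0, 0, 0, 15, 0, 50], [0, 0, 0, 0, 20, -2, 50], [0, 0, 0, 0, 20, -4, 50]])

```text
time: 20.95
tcp_pos: [490.8, 212.0, 318.2]
tcp_rot: [0.0, 0.099, 0.995, 0.001]
force: [0.7, -0.7, 0.9]
grip_width: 0.502
finger_force: 0.0
```

Run:
```python
from p import *
s=ctrl.read_state();print(s["time"],s["tcp_pos"],s["force"],s["grip_width"])
for c in("side","scene"):
    im,d=save(c,c+"4.png")
    P=cloud(c,d);Y=(P[:,:2]-C)@E.T
    k=(abs(P[:,2]-100)<3)&(abs(Y[:,1]-138)<12)&(abs(Y[:,0])<45);print(c,"lip",np.percentile(Y[k],[5,50,95],0))
    for t,z in(("bearing",14),("sleeve",180),("carrier",67),("impeller",0),("tape_roll",0),("driver",8)):
        for q in ctrl.landmark_of(t,c)[:1]: w=world(c,*q["location"],z=z);print(c,t,q,w,E@(w[:2]-C))
save("wrist","w4.png")
i=[cv2.resize(cv2.imread("pics/%s4.png"%c)[y:y+150,x:x+160],None,fx=2.4,fy=2.4,interpolation=2) for c,x,y in(("side",270,130),("scene",270,125))]
cv2.imwrite("pics/m4.png",np.hstack(i))
```

```text
20.95 [490.77 211.98 318.16] [ 0.72 -0.75  0.89] 0.5019759144694278
side lip [[-17.2  131.34]
 [  8.8  134.69]
 [ 37.19 136.57]]
side bearing {'location': [329.7, 269.5], 'conf': 0.52} [536.73   3.89  14.  ] [17.87 82.56]
side carrier {'location': [354.3, 222.5], 'conf': 0.6} [500.16 -77.93  67.  ] [-1.01 -5.05]
side impeller {'location': [255.9, 235.9], 'conf': 0.75} [701.57 -69.38   0.  ] [194.28  44.91]
side driver {'location': [442.7, 262.0], 'conf': 0.55} [317.14 -55.24   8.  ] [-184.78  -20.64]
scene lip [[-33.74 130.78]
 [  4.55 134.07]
 [ 38.23 136.03]]
scene sleeve {'location': [310.1, 157.6], 'conf': 0.83} [ 526.01 -134.33  180.  ] [ 35.92 -54.89]
scene carrier {'location': [342.6, 205.2], 'conf': 0.87} [500.37 -75.68  67.  ] [-1.27 -2.81]
scene impeller {'location': [284.0, 298.8], 'conf': 0.82} [707.51 -58.17   0.  ] [197.78  57.1 ]
scene tape_roll {'location': [284.4, 178.7], 'conf': 0.67} [ 460.11 -276.22    0.  ] [   0.74 -207.33]
scene driver {'location': [386.5, 179.0], 'conf': 0.77} [322.3  -75.66   8.  ] [-175.52  -39.55]
```

View pics/m4.png

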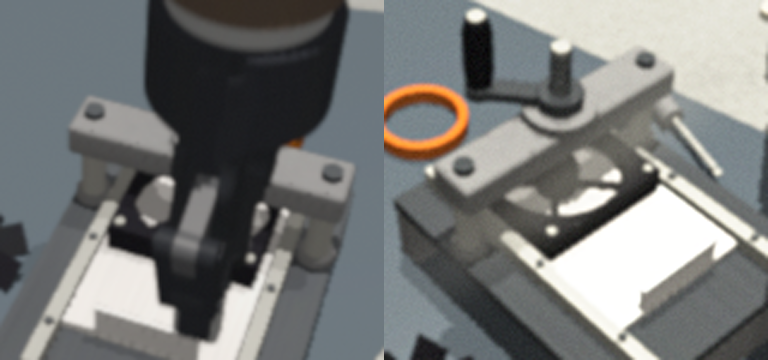

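View pics/w4.png

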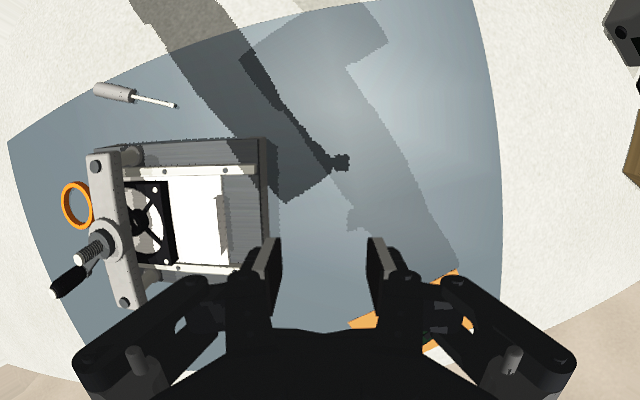

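Request:
arm_command(increments=[[0, 0, 0, 0, -5, -2, 50], [0, 0, 0, 0, -10, -6, 50], [0, 0, 0, 0, -14, -9, 50], [0, 0, 0, 0, -14, -9, 50]])

```text
time: 22.2
tcp_pos: [488.8, 65.8, 225.6]
tcp_rot: [-0.003, 0.104, 0.995, -0.001]
force: [0.5, 1.3, 0.3]
grip_width: 0.504
finger_force: 0.0
```

Run:
```python
from p import *
s=ctrl.read_state();im,d=save("wrist","w5.png")
m=ctrl.camera_model("wrist");T=np.array(m["T_tool_cam"]);R=Q(s["tcp_rot"])
def pw(P):
    q=T[:3,:3].T@(R.T@(np.array(P)-s["tcp_pos"])-T[:3,3]);h=np.hypot(q[0],q[1]);th=np.arctan2(h,q[2]);return m["cx"]+m["fx"]*th*q[0]/h,m["cy"]+m["fx"]*th*q[1]/h
u,v=pw([502.3,-76,100]);print(u,v,ctrl.masks_of("bearing","wrist")[:2] and [(b["conf"],b["rect"]) for b in ctrl.masks_of("bearing","wrist")])
u,v=int(u),int(v);x,y=max(u-45,0),max(v-35,0)
cv2.imwrite("pics/w5c.png",cv2.resize(cv2.imread("pics/w5.png")[y:y+70,x:x+90],None,fx=8,fy=8,interpolation=2))
```

```text
186.43316108228638 234.8574492296022 [(0.48, [116.7, 266.0, 42.8, 41.6])]
```

View pics/w5c.png

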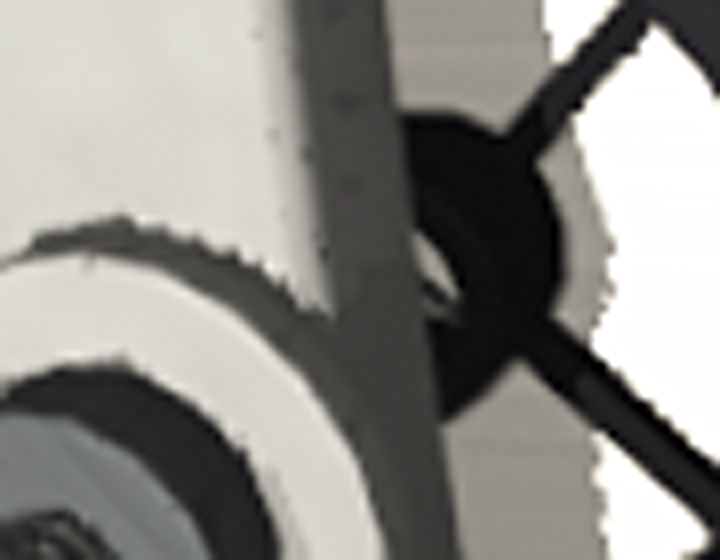

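Run:
```python
from p import *
s=ctrl.read_state();im,d=ctrl.get_image("wrist")
m=ctrl.camera_model("wrist");T=np.array(m["T_tool_cam"]);R=Q(s["tcp_rot"])
for v in range(226,240,2):
  o=[]
  for u in range(190,206,2):
    p=np.array([u-m["cx"],v-m["cy"]]);r=np.hypot(*p);th=r/m["fx"];q=np.r_[p/r*np.tan(th),1]*d[v,u]
    w=R@(T[:3,:3]@q+T[:3,3])+s["tcp_pos"];o.append("%d,%d,%d"%(*(E@(w[:2]-[502.4,-76.5])),w[2]))
  print(v,*o)
```

```text
226 32,-39,2 32,-36,2 -106,140,371 -5,15,100 -4,16,98 -3,18,96 -2,18,92 0,18,86
228 14,-13,55 34,-36,2 -1,11,97 -1,14,97 -2,16,98 -2,18,98 0,19,94 1,18,87
230 -12,23,131 16,-10,57 17,-9,54 0,14,99 0,16,99 0,18,98 1,18,93 3,18,88
232 -10,23,131 18,-10,58 18,-8,56 1,14,99 1,16,99 2,17,97 3,18,93 6,17,87
234 -9,23,132 13,-1,77 12,1,77 3,14,99 3,16,99 4,17,97 6,18,93 10,15,82
236 -7,22,131 12,1,84 6,11,99 6,13,99 5,15,99 6,17,97 10,15,88 13,14,80
238 -5,23,133 10,6,94 8,10,98 8,13,99 8,15,99 8,16,97 13,13,85 15,13,80
```

```bash
python3 -c "
from bench import ctrl
print(ctrl.close_job())"
```

```text
the job is handed in; nothing more can be done
None
```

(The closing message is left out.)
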